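# Pack the school lunchbox with the pot that matches the lid beside it

## Task

Pack the purple lunchbox: stand the aluminium pot whose shape matches the lid lying beside the lunchbox upright in the free compartment next to the mandarins, and close it with that lid, fully seated. Lay the short steel spoon and the short bamboo fork flat, right way up, in the two cutlery lanes, one in each (either lane, heads either way). Leave the other pot, the other lid, the big serving spoon and the big salad fork where they lie.

Things in the scene. Friction and masses are not known exactly. Their poses are not given: they have to be found in the camera images.
- lunchbox: Purple box, fixed, 201 mm (x, away from robot) by 214 (y, left). Origin: centre of underside. Cutlery lanes along y, centred x -75 and -29: 43 wide, y -103 to 103, floor z 24, rib between to 34, walls to 40; at y -40 to 40 rib and lane walls are cut to floor level as finger scoops. Pot compartment x -3 to 96, y -17 to 103, floor z 4, walls to 40. Two mandarins at y < -20, top z 42.
- pot_round: Small round aluminium pot, outer diameter 62 mm, 52 high, walls 2.5, open top, empty, 60 g. Origin: centre of underside, z up. Stands about 0.5 m ahead of the robot and 0.4 m to its left or right; apart from the listed things the slab is clear for x 0.38 to 0.75 m, y within 0.48 m. Pinch from outside just below the rim, across its width.
- pot_square: Small square aluminium pot, 62 by 62 mm (x, y), 52 high, walls 2.5, open top, empty, 60 g. Origin: centre of underside, z up. Stands about 0.5 m ahead of the robot and 0.4 m to its left or right; apart from the listed things the slab is clear for x 0.38 to 0.75 m, y within 0.48 m. Pinch from outside just below the rim, on two facing sides.
- lid_round: Round aluminium lid, 65 mm across. Flange 4 thick; below it a plug 7 deep, diameter 49 to 41, drops loosely into the pot (4 clear); on top a bar handle 32 long (along x), 10 wide, 16 high. 40 g. Origin: centre of plug's underside, z up; bar top at z 27. Seated, its origin is 45 above its pot's. One lid lies beside the lunchbox (centres under 180 apart), the other farther off.
- lid_square: Square aluminium lid, 65 by 65 mm. Flange 4 thick; below it a plug 7 deep, 49 to 42 square, drops loosely into the pot (4 clear); on top a bar handle 32 long (along x), 10 wide, 16 high. 40 g. Origin: centre of plug's underside, z up; bar top at z 27. Seated, its origin is 45 above its pot's, sides parallel. One lid lies beside the lunchbox (centres under 180 apart), the other farther off.
- spoon: Short steel lunch spoon, 140 mm long, bowl 28 wide and 47 long, 30 g. Lies right way up, roughly along world x. Origin: mid-length, at underside level; x to the bowl, z up. Arched handle: at the origin 9 wide, from z 6 to 10.5; pinch it across there.
- fork: Short bamboo fork with three tines, 140 mm long, head 25 wide, 15 g. Lies right way up, roughly along world x. Origin: mid-length, at underside level; x to the tines, z up. Arched handle: at the origin 9 wide, from z 6 to 11; pinch it across there.
- serving_spoon: Big steel serving spoon, the short spoon's look-alike, 212 mm long (longer than a lane), bowl 41 wide. Lies right way up, roughly along world x. Origin: mid-length, at underside level; x to the bowl, z up. 
- salad_fork: Big bamboo salad fork, three tines, the short fork's look-alike, 212 mm long (longer than a lane), head 38 wide. Lies right way up, roughly along world x. Origin: mid-length, at underside level; x to the tines, z up. 

How it is judged:
By the outcome, as a careful person would: the job done as asked, in the order asked, and still so for the second after the job is handed in, with the robot touching nothing.
It also fails if it takes over 102 s, if anything falls off the work surface, if the arm or the gripper's body presses on something with over 40 N, if the wrist force passes 120 N, or if a joint passes its speed limit or range.

## Robot

A 6-joint arm with a two-finger parallel gripper is mounted at the origin on the work surface. World frame = base frame: x ahead of the robot, y to its left, z up, the work surface at z = 0. Lengths are in m, angles in rad, forces in N, time in s.
With the tool pointing down it reaches from about 0.3 to 0.775 m from the base axis. Payload 14.6 kg.
Tool frame: the origin (TCP) lies at the very end of the fingers, on their centre line; the grasp point (between the pads) lies 19 mm behind it; y points along the fingers, x is the direction in which the jaws open and shut, and the axes are right-handed (so a half turn about y gives the same grasp; the last joint's range is limited). The gripper opens to 94 mm and grips with 3 to 60 N. Pads are 16 mm wide; open, the fingers measure 119 mm over their backs; the gripper's body (75 mm by 177 mm) begins 78 mm behind the grasp point.
Start: joints at [1.173, 0.3, 1.521, -0, 1.321, -0.067], TCP at [0.179, 0.52, 0.175] pointing down, gripper open.
Joint ranges: [-3.03, 3.03], [-0.79, 2.21], [0.23, 2.52], [-1.04, 4.18], [0, 3.07], [-2.55, 2.55]. Speed limits (rad/s): [2.22, 2.22, 2.57, 3.14, 3.14, 3.14].

## Interface

Orientations are given as [roll, pitch, yaw] about the fixed x, y, z axes, in that order (R = Rz(yaw) Ry(pitch) Rx(roll)).
In Python, from station import * gives the robot as it stands.
- The arm moves only by the tool send_rows, never from a script. Its argument "series" is text: rows parted by semicolons, each of 7 numbers parted by spaces: the turn, a rotation vector about the tool's x, y, z in units of 5 degrees (1.0 is 5 degrees), then the shift along the tool's x, y, z in cm, then the opening, from -1 (shut) to 1 (fully open). A call has exactly 10 rows; each row is the pose to reach, as a shift and turn from the pose commanded when the call began, along the tool's axes at that moment; what a row does not reach only later rows make up. A row lasts 1/12 s, in which the tool goes at most 41.7 mm and 7.16 degrees, less where a joint would pass 70% of its speed; a pose out of reach is approached as far as the arm can. A call with a gripper value outside its range is refused whole. The fingers move at their own pace and stop on an object; "newtons" is the grip in N (left out, the last holds). Time passes only in rows, so rows that repeat a pose let the fingers close, or fill a call up. It gives the time, the measured TCP pose, the force and the opening at its end, in the units of the state.
- get_obs(): the state, without advancing time (a new reading comes with each control period).
- camera(name): name is "side" or "top" or "wrist"; returns the picture (384x512x3 uint8, red, green, blue); there is no depth.
- camera_info(name): a dict with "K" (3x3 intrinsics, pixels), "k1" (the pictures are not rectified: a ray, as slopes to the right and down, at radius r is drawn at 1 + k1 r^2 times it, then the intrinsics apply), "R" (3x3) and "t" (3): a world point X has camera coordinates R X + t; the wrist camera has in their place "mount" (4x4, takes a point from camera to tool coordinates, whose origin is the TCP and whose axes are the tool frame's). Camera axes: x right, y down, z forward; pixel columns grow to the right and rows downward; lengths in m; the calibration is good to about 2 mm. A picture is of the moment at which its call begins: read the wrist's pose just before it. camera_info takes no time and is no camera call.
- hand_in(): hands the job in, once; it reports no verdict.
The state is a dict: "time_s": time; "qpos": joint angles; "joint_vel": joint speeds; "tau": joint torques, N m; "ee_pos": TCP position; "eef_rot": TCP orientation; "force": force on the tool from outside, world axes, zero at the start; "moment": the same for the moment, N m; "grip_width": finger opening in m.
Only numpy, scipy, OpenCV 4.12 (cv2) and the standard library are available. Lean on these libraries where they do the work, as an engineer would, in place of code of your own. Each camera call takes 0.05 s, during which the arm holds its last target. There are 200 camera calls.

## Working session

There is one attempt and no reset: what is moved stays moved. The work goes in short steps, Python scripts to look and compute and a tool call to move; the robot and the scene stay as the last step left them, time stands still between calls to the robot, and variables do not carry over. Pictures are saved under pics/ and viewed, on a budget of 14 in all, crops included, one or two more only if the job needs it, and the job is handed in when it is done.

Besides the shell and the picture viewer there is one more tool, called after "Call:" as name(argument=value, ...) on one line, values as JSON. send_rows: Moves the arm, as the interface text tells. Its arguments: {"type":"object","properties":{"series":{"type":"string"},"newtons":{"type":"number"}},"required":["series"]}

```bash
mkdir -p pics; ls; python3 - <<'E'
from station import *
import cv2,numpy as np
o=get_obs();print({k:np.round(v,3) for k,v in o.items()})
for n in("top","side"):
    im=camera(n);cv2.imwrite(f"pics/{n}0.png",cv2.resize(im[:,:,::-1],(800,600),interpolation=cv2.INTER_CUBIC))
    cv2.imwrite(f"pics/raw_{n}0.png",im[:,:,::-1])
for n in("top","side","wrist"):print(n,camera_info(n))
E
```

```text
pics
{'time_s': np.float64(0.0), 'qpos': array([ 1.173,  0.3  ,  1.522, -0.   ,  1.321, -0.067]), 'joint_vel': array([0.   , 0.001, 0.001, 0.   , 0.002, 0.001]), 'tau': array([ 1.0000e-03, -5.3178e+01, -3.5275e+01,  7.1000e-02,  2.4000e-02,
       -0.0000e+00]), 'ee_pos': array([0.179, 0.52 , 0.175]), 'eef_rot': array([-1.571e+00,  1.000e-03,  1.240e+00]), 'force': array([-0.503, -0.359,  0.669]), 'moment': array([-0.008, -0.005, -0.019]), 'grip_width': np.float64(0.094)}
top {'K': array([[410.24468053,   0.        , 257.70028939],
       [  0.        , 410.24468053, 189.97337626],
       [  0.        ,   0.        ,   1.        ]]), 'k1': 0.037714633934667896, 'R': array([[-0.00622405, -0.99997712,  0.00265026],
       [-0.99187311,  0.00583676, -0.12709711],
       [ 0.12707873, -0.00341978, -0.99188674]]), 't': array([-0.01225931,  0.52009884,  1.01753531])}
side {'K': array([[483.87304621,   0.        , 253.57676944],
       [  0.        , 483.87304621, 191.94166298],
       [  0.        ,   0.        ,   1.        ]]), 'k1': -0.09315082200555994, 'R': array([[ 0.79871933, -0.60157081, -0.01264926],
       [-0.37948951, -0.48732013, -0.78645204],
       [ 0.46694234,  0.6329547 , -0.61752181]]), 't': array([-0.41318513,  0.24036563,  1.11383811])}
wrist {'K': array([[344.03558836,   0.        , 255.89113583],
       [  0.        , 344.03558836, 192.78436783],
       [  0.        ,   0.        ,   1.        ]]), 'k1': -0.06310751612581261, 'mount': array([[ 9.99999362e-01, -7.07120129e-04,  8.80643234e-04,
        -1.14175116e-03],
       [-1.04192956e-03, -2.76721046e-01,  9.60949727e-01,
        -2.09372635e-01],
       [-4.35814378e-04, -9.60950031e-01, -2.76721606e-01,
         8.00484553e-02],
       [ 0.00000000e+00,  0.00000000e+00,  0.00000000e+00,
         1.00000000e+00]])}
```

View pics/top0.png

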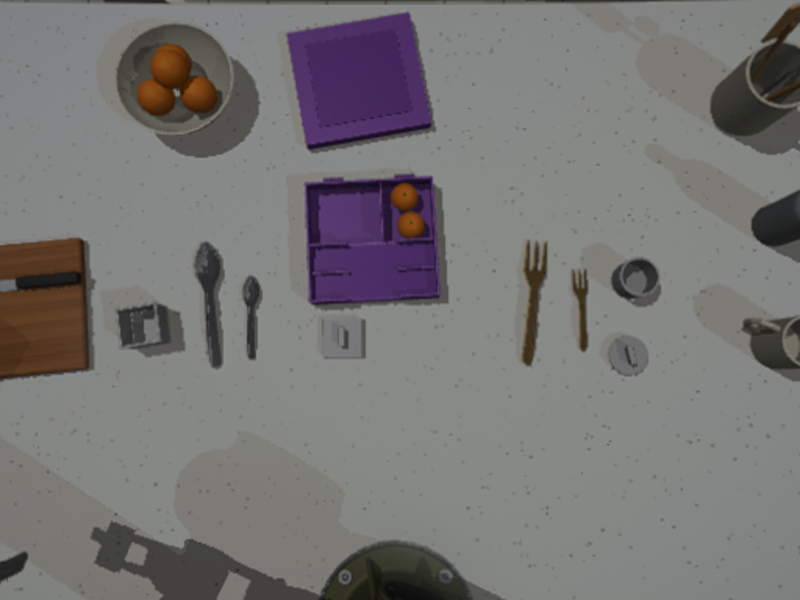

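View pics/side0.png

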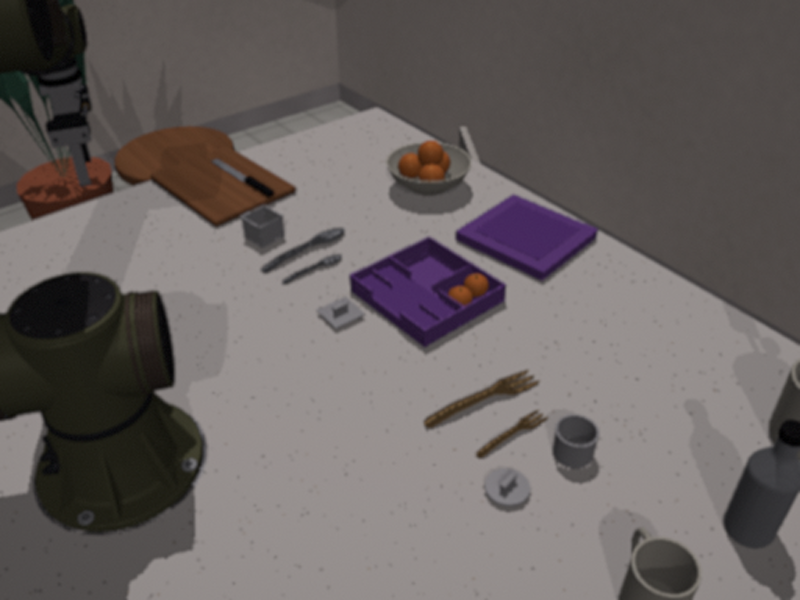

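The lid beside the box is square, so the pot I need is the square one on the left at about (143,327). In the top view the other items are at these pixels:
- lid: (343,338)
- short spoon: (252,317)
- short fork: (581,309)
- lunchbox rim corners: (305,181), (432,177), (439,299), (311,303)

```bash
cat > h.py <<'E'
from station import *
import cv2,numpy as np
from scipy.spatial.transform import Rotation as Ro
def rays(n,px,o=None):
    c=camera_info(n);k=c["k1"]
    p=cv2.undistortPoints(np.array(px,float).reshape(-1,1,2),c["K"],np.array([k,0,0,0,0]))[:,0]
    d=np.c_[p,np.ones(len(p))]
    if n=="wrist":
        T=np.eye(4);T[:3,:3]=Ro.from_euler("xyz",o["eef_rot"]).as_matrix();T[:3,3]=o["ee_pos"];M=T@c["mount"]
        return M[:3,3],d@M[:3,:3].T
    return -c["R"].T@c["t"],d@c["R"]
def world(n,px,z,o=None,scale=1.0):
    C,d=rays(n,np.array(px,float)/scale,o);s=(z-C[2])/d[:,2]
    return C+s[:,None]*d
def go(pos,yaw,o=None):
    """shift (cm) & turn (5deg units) from the measured pose to a tool-down pose"""
    o=o or get_obs();R=Ro.from_euler("xyz",o["eef_rot"]);
    for y in (yaw,):
        T=Ro.from_euler("xyz",[-np.pi/2,0,y])
        print("turn",np.round((R.inv()*T).as_rotvec(degrees=True)/5,2),"shift",np.round(R.inv().apply(np.array(pos)-o["ee_pos"])*100,2))
def shot(name):
    o=get_obs();im=camera("wrist")[:,:,::-1];cv2.imwrite(f"pics/{name}.png",cv2.resize(im,(768,576),interpolation=cv2.INTER_CUBIC));np.save(f"pics/{name}.npy",o,allow_pickle=True);return o
E
python3 - <<'E'
from h import *
S=1.5625
w=lambda p,z:np.round(world("top",p,z,scale=S),4)
b=w([(305,181),(432,177),(439,299),(311,303)],.04);print("box",b,b.mean(0),np.linalg.norm(b[0]-b[1]),np.linalg.norm(b[1]-b[2]))
print("boxyaw",np.arctan2(*(b[0]-b[1])[[1,0]])-np.pi/2, np.arctan2(*(b[0]-b[3])[[1,0]]))
print("lid",w([(323,317),(364,318),(364,358),(323,358)],.011),"bar",w([(334,323),(345,349)],.027))
print("pot rim",w([(118,310),(158,305),(163,345),(121,348)],.052))
print("spoon",w([(252,277),(252,357),(252,320)],.006),"fork",w([(578,269),(584,349)],.006))
# refine with colour crop
im=cv2.imread("pics/raw_top0.png")
a=cv2.resize(im[185:240,65:185],(800,366),interpolation=cv2.INTER_CUBIC)
E
```

```text
box [[ 0.7143  0.1458  0.04  ]
 [ 0.7202 -0.0655  0.04  ]
 [ 0.5152 -0.0745  0.04  ]
 [ 0.5099  0.1336  0.04  ]] [0.6149  0.03485 0.04   ] 0.21138235498735464 0.20519746587129184
boxyaw 0.027915131975130736 0.05961616090322439
lid [[0.4898 0.1174 0.011 ]
 [0.4877 0.0492 0.011 ]
 [0.4213 0.049  0.011 ]
 [0.4218 0.1167 0.011 ]] bar [[0.4782 0.0974 0.027 ]
 [0.4356 0.0791 0.027 ]]
pot rim [[0.4991 0.4379 0.052 ]
 [0.5068 0.3754 0.052 ]
 [0.4429 0.3648 0.052 ]
 [0.4387 0.4301 0.052 ]]
spoon [[0.5587 0.238  0.006 ]
 [0.4245 0.2348 0.006 ]
 [0.486  0.2363 0.006 ]] fork [[ 0.5691 -0.3117  0.006 ]
 [ 0.4344 -0.3161  0.006 ]]
```

```bash
python3 -c "
from h import *
go([.472,.402,.18],1.69)"
```

```text
turn [-0.   -5.16 -0.01] shift [ -1.62  -0.53 -31.59]
```

Call:
send_rows(series="0 -0.5 0 -0.2 0 -3.2 1;0 -1.1 0 -0.4 -0.1 -6.5 1;0 -1.7 0 -0.5 -0.2 -10 1;0 -2.4 0 -0.7 -0.2 -14 1;0 -3 0 -0.9 -0.3 -18 1;0 -3.7 0 -1.1 -0.4 -22 1;0 -4.3 0 -1.3 -0.4 -26 1;0 -4.8 0 -1.5 -0.5 -29.5 1;0 -5.2 0 -1.6 -0.5 -31.6 1;0 -5.2 0 -1.6 -0.5 -31.6 1", newtons=20)

```text
time_s: 0.93
ee_pos: [0.4754, 0.4001, 0.1793]
eef_rot: [-1.57, 0.001, 1.692]
force: [-0.1, 0.2, -0.2]
grip_width: 0.0942
```

```bash
python3 -c "
from h import *
o=shot('w1');print(o['ee_pos'],o['eef_rot'],o['joint_vel'].round(2))"
```

```text
[0.47539837 0.40014983 0.17930938] [-1.57017192e+00  9.04976829e-04  1.69211733e+00] [ 0.07 -0.04  0.05  0.01 -0.01  0.12]
```

View pics/w1.png

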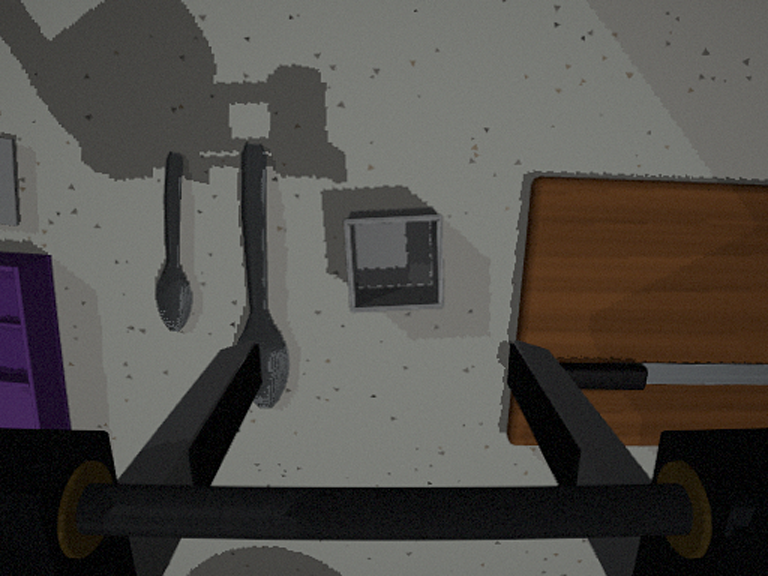

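The pot rim corners are at (347,218), (441,215), (443,306) and (352,310). The short spoon runs from (175,152) to (177,331).

```bash
python3 -c "
from h import *
o=np.load('pics/w1.npy',allow_pickle=True).item()
r=world('wrist',[(346,218),(441,215),(443,306),(351,310)],.052,o,1.5);print(r.round(4),r.mean(0))
e=[r[i]-r[i-1] for i in range(4)];print([np.linalg.norm(x).round(4) for x in e],[np.degrees(np.arctan2(x[1],x[0])).round(1) for x in e])
s=world('wrist',[(175,152),(177,331),(174,242)],.006,o,1.5);print(s.round(4),s[:2].mean(0))
b=world('wrist',[(50,254),(16,135),(16,223)],.04,o,1.5);print(b)
"
```

```text
[[0.4467 0.3706 0.052 ]
 [0.4373 0.432  0.052 ]
 [0.4989 0.4427 0.052 ]
 [0.5093 0.3804 0.052 ]] [0.4730564  0.40640105 0.052     ]
[np.float64(0.0634), np.float64(0.0621), np.float64(0.0625), np.float64(0.0632)] [np.float64(-171.1), np.float64(98.8), np.float64(9.9), np.float64(-80.5)]
[[0.4202 0.2393 0.006 ]
 [0.5594 0.2427 0.006 ]
 [0.4872 0.2397 0.006 ]] [0.48983554 0.24100549 0.006     ]
[[0.49804273 0.16319611 0.04      ]
 [0.41794469 0.14266899 0.04      ]
 [0.47840638 0.13913854 0.04      ]]
```

```bash
python3 -c "
from h import *
o=np.load('pics/w1.npy',allow_pickle=True).item()
s=world('wrist',[(250,300),(246,250),(241,150),(234,345),(285,370)],.006,o,1.5);print(s.round(4))
go([.473,.4055,.023],1.735)"
```

```text
[[0.5263 0.3    0.006 ]
 [0.4869 0.295  0.006 ]
 [0.4135 0.2875 0.006 ]
 [0.5657 0.289  0.006 ]
 [0.5824 0.3312 0.006 ]]
turn [-0.01 -0.5  -0.01] shift [ 0.44 15.63 -0.02]
```

Call:
send_rows(series="0 -0.5 0 0.4 2 0 1;0 -0.5 0 0.4 5 0 1;0 -0.5 0 0.4 8.5 0 1;0 -0.5 0 0.4 12 0 1;0 -0.5 0 0.4 14.5 0 1;0 -0.5 0 0.4 15.6 0 1;0 -0.5 0 0.4 15.6 0 1;0 -0.5 0 0.4 15.6 0 -0.2;0 -0.5 0 0.4 15.6 0 -0.2;0 -0.5 0 0.4 15.6 0 -0.2", newtons=20)

```text
time_s: 1.82
ee_pos: [0.4725, 0.4071, 0.0263]
eef_rot: [-1.574, -0.001, 1.737]
force: [0.6, -0.2, 0.1]
grip_width: 0.0772
```

Call:
send_rows(series="0 0 0 0 0 0 -0.3;0 0 0 0 0 0 -0.3;0 0 0 0 0 0 -0.3;0 0 0 0 0 0 -0.3;0 0 0 0 -0.5 0 -0.3;0 0 0 0 -1.5 0 -0.3;0 0 0 0 -4 0 -0.3;0 0 0 0 -7 0 -0.3;0 0 0 0 -10 0 -0.3;0 0 0 0 -12 0 -0.3")

```text
time_s: 2.65
ee_pos: [0.4723, 0.4068, 0.1485]
eef_rot: [-1.574, -0.002, 1.737]
force: [0.4, 0.8, 0.8]
grip_width: 0.0333
```

```bash
python3 -c "
from h import *
go([.645,.08,.165],1.614)"
```

```text
turn [0.04 1.41 0.02] shift [-35.09  -1.68 -11.61]
```

```bash
python3 -c "
from h import *
o=shot('w2');print(o['ee_pos'],o['eef_rot'],o['grip_width'])"
```

```text
[0.47234483 0.40680273 0.14845958] [-1.57398706e+00 -1.67422326e-03  1.73745683e+00] 0.033266480718441564
```

View pics/w2.png

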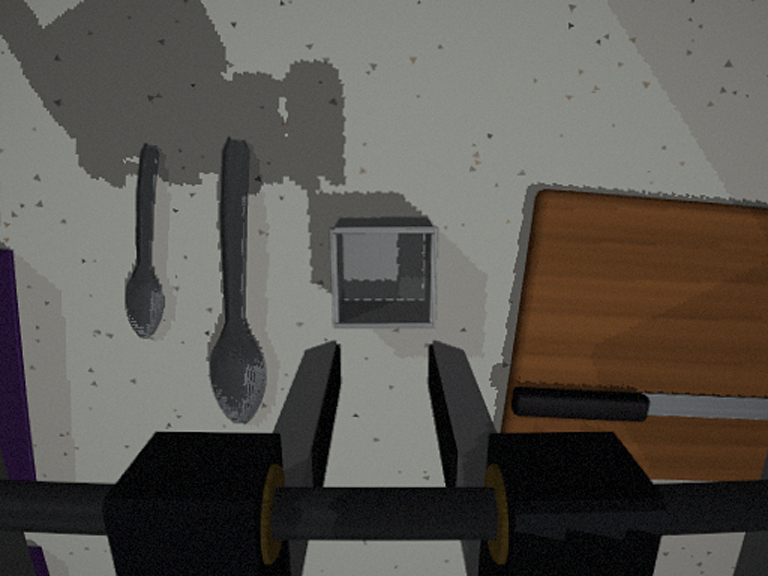

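```bash
python3 -c "
from h import *
o=np.load('pics/w2.npy',allow_pickle=True).item()
for z in (.052,0.1):
  r=world('wrist',[(333,230),(437,226),(437,326),(333,328)],z,o,1.5);print(r.round(4),r.mean(0),np.linalg.norm(r[1]-r[0]))
im=cv2.cvtColor(camera('top'),cv2.COLOR_RGB2BGR);cv2.imwrite('pics/t2.png',cv2.resize(im[150:270,50:210],(800,600),interpolation=cv2.INTER_CUBIC))"
```

```text
[[0.4489 0.3711 0.052 ]
 [0.4363 0.432  0.052 ]
 [0.4986 0.4443 0.052 ]
 [0.5107 0.3798 0.052 ]] [0.47364406 0.40677955 0.052     ] 0.062145458276128336
[[0.4401 0.3743 0.1   ]
 [0.4294 0.4256 0.1   ]
 [0.4819 0.436  0.1   ]
 [0.4921 0.3816 0.1   ]] [0.46088276 0.40439754 0.1       ] 0.052383646451058946
```

The pot hardly moved, so the fingers slipped off before the grip had built up. I'll reopen, go down again, and let the grip build fully before lifting.

Call:
send_rows(series="0 0 0 0 0 0 1;0 0 0 0 0 0 1;0 0 0 0 0 0 1;0 0 0 0 0 0 1;0 0 0 0 1 0 1;0 0 0 0 3 0 1;0 0 0 0 5.5 0 1;0 0 0 0 8 0 1;0 0 0 0 8 0 1;0 0 0 0 8 0 1", newtons=30)

```text
time_s: 3.58
ee_pos: [0.4712, 0.4059, 0.063]
eef_rot: [-1.568, 0.001, 1.737]
force: [-0.7, -0.0, 1.5]
grip_width: 0.0934
```

```bash
python3 -c "
from h import *
go([.4735,.4068,.021],1.745)"
```

```text
turn [-0.03 -0.09 -0.02] shift [ 0.06  4.2  -0.25]
```

Call:
send_rows(series="0 0 0 0 2 -0.2 1;0 0 0 0.1 4.2 -0.2 1;0 0 0 0.1 4.2 -0.2 -1;0 0 0 0.1 4.2 -0.2 -1;0 0 0 0.1 4.2 -0.2 -1;0 0 0 0.1 4.2 -0.2 -1;0 0 0 0.1 4.2 -0.2 -1;0 0 0 0.1 4.2 -0.2 -1;0 0 0 0.1 4.2 -0.2 -1;0 0 0 0.1 4.2 -0.2 -1", newtons=30)

```text
time_s: 4.42
ee_pos: [0.4737, 0.4078, 0.0225]
eef_rot: [-1.571, -0.0, 1.737]
force: [-0.4, 0.5, -0.6]
grip_width: 0.0442
```

Call:
send_rows(series="0 0 0 0 0 0 -1;0 0 0 0 0 0 -1;0 0 0 0 0 0 -1;0 0 0 0 0 0 -1;0 0 0 0 -0.5 0 -1;0 0 0 0 -1 0 -1;0 0 0 0 -2 0 -1;0 0 0 0 -3 0 -1;0 0 0 0 -3 0 -1;0 0 0 0 -3 0 -1", newtons=30)

```text
time_s: 5.25
ee_pos: [0.474, 0.408, 0.0533]
eef_rot: [-1.572, -0.001, 1.737]
force: [0.0, 0.7, -0.5]
grip_width: 0.0007
```

```bash
python3 -c "
from h import *
a=camera('side')[:,:,::-1];t=camera('top')[:,:,::-1]
A=cv2.resize(a[60:210,110:260],(500,500),interpolation=cv2.INTER_CUBIC)
cv2.imwrite('pics/s3.png',np.hstack([cv2.resize(t[170:250,50:130],(300,300)),np.zeros((300,1,3),np.uint8)]) if 0 else np.hstack([cv2.resize(a[90:190,110:240],(400,308),interpolation=cv2.INTER_CUBIC),cv2.resize(t[160:260,30:160],(400,308),interpolation=cv2.INTER_CUBIC)]))"
```

```text
(no output)
```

View pics/s3.png

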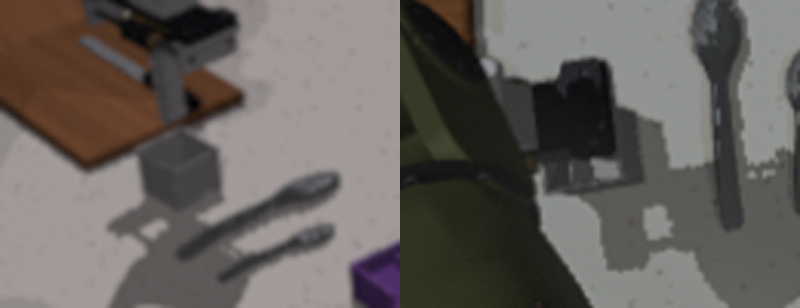

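```bash
python3 -c "
from h import *
o=get_obs();print(o['ee_pos'],o['eef_rot'])
c=camera_info('side')
R=Ro.from_euler('xyz',o['eef_rot']).as_matrix()
P=np.array([o['ee_pos']+R@[0,-k,0] for k in(0,.019,.03,.06,.1)]+[[.4735,.4065,.052],[.4735,.4065,0]])
q,_=cv2.projectPoints(P,cv2.Rodrigues(c['R'])[0],c['t'],c['K'],np.array([c['k1'],0,0,0,0.]))
q=q[:,0];print(q.round(1)); print(((q-[110,90])*[400/130,308/100]).round(0))"
```

```text
[0.47349879 0.40762874 0.05212025] [-1.57064138e+00  8.60795894e-05  1.73748060e+00]
[[166.9 136.7]
 [166.2 131.6]
 [165.8 128.7]
 [164.6 120.5]
 [163.1 109.3]
 [167.  136.9]
 [168.9 150.3]]
[[175. 144.]
 [173. 128.]
 [172. 119.]
 [168.  94.]
 [163.  59.]
 [176. 144.]
 [181. 186.]]
```

The gripper closed above the pot. Both the side view (tip at crop row 120, where the reported TCP should be at 144) and the wrist view put the real fingertips about 28 mm short of the reported TCP. I'll allow for this 28 mm from here on: open, then go 28 mm deeper.

Call:
send_rows(series="0 0 0 0 0 0 1;0 0 0 0 0 0 1;0 0 0 0 0 0 1;0 0 0 0 0 0 1;0 0 0 0 0 0 1;0 0 0 0 0 0 1;0 0 0 0 0 0 1;0 0 0 0 0 0 1;0 0 0 0 0 0 1;0 0 0 0 0 0 1")

```text
time_s: 6.18
ee_pos: [0.4737, 0.4077, 0.0523]
eef_rot: [-1.571, 0.0, 1.737]
force: [-0.0, -0.1, 0.3]
grip_width: 0.0636
```

Call:
send_rows(series="0 0 0 0 0 0 1;0 0 0 0 0 0 1;0 0 0 0 0 0 1;0 0 0 0 0 0 1;0 0 0 0 0 0 1;0 0 0 0 0.5 0 1;0 0 0 0 1 0 1;0 0 0 0 1.5 0 1;0 0 0 0 2 0 1;0 0 0 0 2 0 1")

```text
time_s: 7.02
ee_pos: [0.4731, 0.4073, 0.0307]
eef_rot: [-1.569, 0.001, 1.737]
force: [-0.4, 0.9, -0.5]
grip_width: 0.0939
```

Call:
send_rows(series="0 0 0 0 0.8 0 1;0 0 0 0 1.6 0 1;0 0 0 0 2.4 0 1;0 0 0 0 3 0 1;0 0 0 0 3.4 0 1;0 0 0 0 3.4 0 -1;0 0 0 0 3.4 0 -1;0 0 0 0 3.4 0 -1;0 0 0 0 3.4 0 -1;0 0 0 0 3.4 0 -1", newtons=25)

```text
time_s: 7.85
ee_pos: [0.4738, 0.4078, -0.0014]
eef_rot: [-1.571, -0.0, 1.737]
force: [0.1, 0.0, 0.2]
grip_width: 0.064
```

Call:
send_rows(series="0 0 0 0 0 0 -1;0 0 0 0 0 0 -1;0 0 0 0 0 0 -1;0 0 0 0 0 0 -1;0 0 0 0 0 0 -1;0 0 0 0 0 0 -1;0 0 0 0 0 0 -1;0 0 0 0 0 0 -1;0 0 0 0 0 0 -1;0 0 0 0 0 0 -1")

```text
time_s: 8.68
ee_pos: [0.4738, 0.4078, -0.0014]
eef_rot: [-1.571, -0.0, 1.737]
force: [-0.8, -0.1, 5.1]
grip_width: 0.0621
```

Call:
send_rows(series="0 0 0 0 -0.5 0 -1;0 0 0 0 -1.5 0 -1;0 0 0 0 -3.5 0 -1;0 0 0 0 -6 0 -1;0 0 0 0 -8.5 0 -1;0 0 0 0 -11 0 -1;0 0 0 0 -13 0 -1;0 0 0 0 -14 0 -1;0 0 0 0 -14 0 -1;0 0 0 0 -14 0 -1")

```text
time_s: 9.52
ee_pos: [0.4735, 0.4076, 0.1378]
eef_rot: [-1.571, 0.0, 1.737]
force: [0.0, 0.6, -1.4]
grip_width: 0.0617
```

```bash
python3 -c "
from h import *
print(get_obs()['grip_width']);go([.63,.08,.135],1.614)"
```

```text
0.06168764057663851
turn [-0.    1.41 -0.  ] shift [-34.9    0.28 -10.  ]
```

Call:
send_rows(series="0 0 0 -1 0 -0.3 -1;0 0.2 0 -3.5 0 -1 -1;0 0.3 0 -7 0 -2 -1;0 0.5 0 -11 0.1 -3.1 -1;0 0.7 0 -15 0.1 -4.3 -1;0 0.8 0 -19 0.1 -5.4 -1;0 1 0 -23 0.1 -6.6 -1;0 1.1 0 -26.5 0.2 -7.6 -1;0 1.3 0 -30 0.2 -8.6 -1;0 1.4 0 -33 0.2 -9.5 -1")

```text
time_s: 10.35
ee_pos: [0.6221, 0.0947, 0.1345]
eef_rot: [-1.568, 0.0, 1.613]
force: [0.5, -0.2, -0.7]
grip_width: 0.0616
```

```bash
python3 -c "
from h import *
o=shot('w4');print(o['ee_pos'],o['eef_rot'],o['grip_width'],o['joint_vel'].round(2))"
```

```text
[0.62206595 0.0947216  0.13453629] [-1.56826091e+00  3.65142351e-04  1.61315641e+00] 0.06163673748185151 [-0.55  0.24 -0.35  0.    0.11 -0.45]
```

View pics/w4.png

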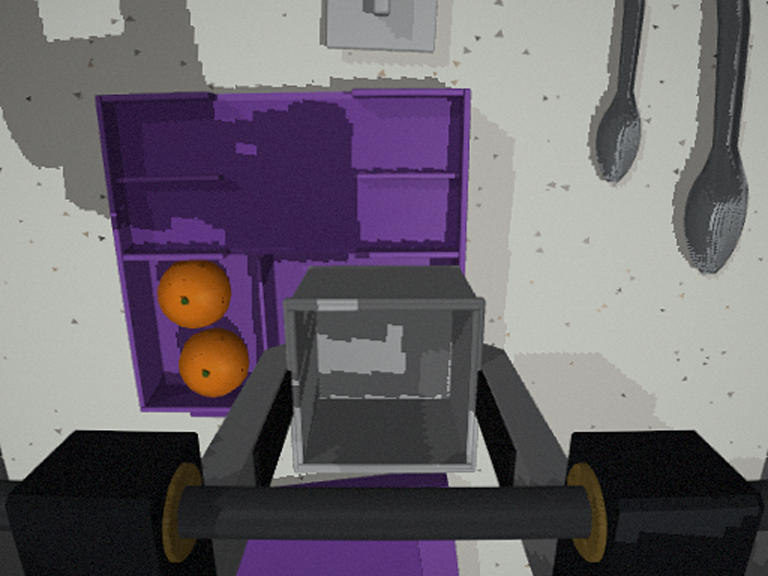

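The near rim corners are at (96,95) and (470,89), and the far right one is at (140,412). The pot hangs level in the grip.

```bash
python3 -c "
from h import *
o=np.load('pics/w4.npy',allow_pickle=True).item()
r=world('wrist',[(96,95),(470,89),(140,412)],.04,o,1.5);print(r.round(4),np.linalg.norm(r[1]-r[0]),np.linalg.norm(r[2]-r[0]))
y=r[1]-r[0];x=r[2]-r[0];a=np.arctan2(-y[0],y[1]);b=np.arctan2(x[1],x[0]);print('yaw',a,b)
th=a;R=np.array([[np.cos(th),-np.sin(th)],[np.sin(th),np.cos(th)]])
c=(r[1]+r[2])[:2]/2;print('c',c)
for cc in (c,[.6149,.0349]):
  for n,p in dict(pot=(.0465,.043),l1=(-.075,0),l2=(-.029,0)).items():print(n,cc+R@p)
p=world('wrist',[(285,300),(484,300),(474,471),(297,471)],.1345+.0534,o,1.5);print(p,p.mean(0))
go(list(c+R@[.0465,.043])+[.08],a+np.pi/2)
"
```

```text
[[ 0.5211 -0.0745  0.04  ]
 [ 0.511   0.1371  0.04  ]
 [ 0.7214 -0.0659  0.04  ]] 0.21176894297485188 0.20051687258164164
yaw 0.04746100675543015 0.043032979701733656
c [0.61620043 0.03560102]
pot [0.66060801 0.0807587 ]
l1 [0.54128488 0.03204278]
l2 [0.58723308 0.03422516]
pot [0.65930758 0.08005769]
l1 [0.53998445 0.03134176]
l2 [0.58593266 0.03352415]
[[0.59166611 0.06085216 0.1879    ]
 [0.58903149 0.12397438 0.1879    ]
 [0.6523385  0.12674431 0.1879    ]
 [0.65492337 0.0641512  0.1879    ]] [0.62198987 0.09393051 0.1879    ]
turn [-0.02 -0.1  -0.02] shift [-1.1   5.43 -3.65]
```

Call:
send_rows(series="0 0 0 -0.6 0 -1.5 -1;0 0 0 -1.1 0 -3 -1;0 -0.1 0 -1.1 0.5 -3.8 -1;0 -0.1 0 -1.1 2 -3.8 -1;0 -0.1 0 -1.1 4 -3.8 -1;0 -0.1 0 -1.1 5.4 -3.8 -1;0 -0.1 0 -1.1 5.4 -3.8 -1;0 -0.1 0 -1.1 5.4 -3.8 -1;0 -0.1 0 -1.1 5.4 -3.8 -1;0 -0.1 0 -1.1 5.4 -3.8 -1")

```text
time_s: 11.23
ee_pos: [0.6609, 0.0888, 0.0833]
eef_rot: [-1.572, -0.0, 1.624]
force: [-0.1, -0.6, -0.6]
grip_width: 0.0619
```

```bash
python3 -c "
from h import *
o=get_obs();print(o['ee_pos'],o['eef_rot'],o['grip_width']);go([.660,.0804,.004],.046+np.pi/2)"
```

```text
[0.66088571 0.08880383 0.08327748] [-1.57225007e+00 -3.15072332e-05  1.62420246e+00] 0.061882492656265185
turn [0.02 0.08 0.  ] shift [-0.83  7.93  0.14]
```

Call:
send_rows(series="0 0.1 0 -0.5 0 0.1 -1;0 0.1 0 -0.8 1 0.1 -1;0 0.1 0 -0.8 2.5 0.1 -1;0 0.1 0 -0.8 4 0.1 -1;0 0.1 0 -0.8 5.5 0.1 -1;0 0.1 0 -0.8 6.5 0.1 -1;0 0.1 0 -0.8 7.3 0.1 -1;0 0.1 0 -0.8 7.7 0.1 -1;0 0.1 0 -0.8 7.9 0.1 -1;0 0.1 0 -0.8 7.9 0.1 -1")

```text
time_s: 12.07
ee_pos: [0.66, 0.0806, 0.0033]
eef_rot: [-1.571, -0.0, 1.615]
force: [-0.4, 0.4, -0.2]
grip_width: 0.062
```

```bash
python3 -c "
from h import *
o=get_obs();print(o['ee_pos'],o['eef_rot'],o['grip_width'],o['force'])"
```

```text
[0.66003473 0.08063409 0.00331765] [-1.57103458e+00 -5.16286450e-06  1.61521794e+00] 0.061954702004772134 [-0.353616    0.39752344 -0.15006049]
```

Call:
send_rows(series="0 0 0 0 0 0 0.6;0 0 0 0 0 0 0.6;0 0 0 0 0 0 0.6;0 0 0 0 0 0 0.6;0 0 0 0 0 0 0.6;0 0 0 0 0 0 0.6;0 0 0 0 -0.5 0 0.6;0 0 0 0 -2 0 0.6;0 0 0 0 -4 0 0.6;0 0 0 0 -7 0 0.6")

```text
time_s: 12.9
ee_pos: [0.6587, 0.0806, 0.0723]
eef_rot: [-1.567, 0.0, 1.615]
force: [0.1, 0.1, 0.2]
grip_width: 0.0752
```

Call:
send_rows(series="0 0 0 0 -3 0 0.2;0 0 0 0 -5 0 0;0 0 0 0 -7 2 0;0 0 0 0 -7 6 0;0 0 0 0 -7 10 0;0 0 0 0 -7 14 0;0 0 0 0 -7 17 0;0 0 0 0 -7 19 0;0 0 0 0 -7 20 0;0 0 0 0 -7 20 0")

```text
time_s: 13.73
ee_pos: [0.4589, 0.0718, 0.1441]
eef_rot: [-1.572, -0.0, 1.616]
force: [-0.1, -0.4, 0.3]
grip_width: 0.047
```

```bash
python3 -c "
from h import *
o=shot('w5');print(o['ee_pos'],o['eef_rot'],o['grip_width'],o['joint_vel'].round(2))"
```

```text
[0.458908   0.0718273  0.14413072] [-1.57187109e+00 -3.99494288e-05  1.61550628e+00] 0.046987964047775034 [-0.    0.06 -0.07 -0.   -0.   -0.  ]
```

View pics/w5.png

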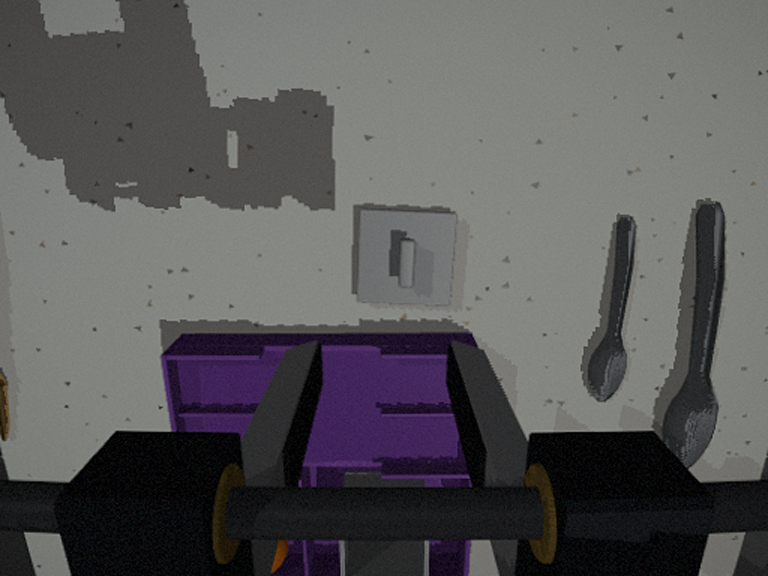

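The lid flange corners are at (359,208), (457,213), (450,306) and (356,302). The bar top centre is near (406,263), and the pot stands in its compartment.

```bash
python3 -c "
from h import *
o=np.load('pics/w5.npy',allow_pickle=True).item()
r=world('wrist',[(359,208),(457,213),(450,306),(356,302)],.011,o,1.5);print(r.round(4),r.mean(0))
e=[r[i]-r[i-1] for i in range(4)];print([np.linalg.norm(x).round(4) for x in e],[np.degrees(np.arctan2(x[1],x[0])).round(1) for x in e])
b=world('wrist',[(406,240),(406,287)],.027,o,1.5);print(b,b.mean(0))
im=cv2.imread('pics/w5.png')[190:320,330:480];cv2.imwrite('pics/w5c.png',cv2.resize(im,(690,598),interpolation=cv2.INTER_CUBIC))
s=world('wrist',[(626,215),(600,400),(617,300)],.006,o,1.5);print(s,s[:2].mean(0))
"
```

```text
[[0.4222 0.0527 0.011 ]
 [0.4226 0.1178 0.011 ]
 [0.4875 0.1183 0.011 ]
 [0.4875 0.0527 0.011 ]] [0.45494222 0.08539551 0.011     ]
[np.float64(0.0653), np.float64(0.0651), np.float64(0.065), np.float64(0.0656)] [np.float64(180.0), np.float64(89.7), np.float64(0.4), np.float64(-90.0)]
[[0.43928835 0.08414961 0.027     ]
 [0.47058275 0.08590269 0.027     ]] [0.45493555 0.08502615 0.027     ]
[[0.41878063 0.23471951 0.006     ]
 [0.55910041 0.23956447 0.006     ]
 [0.47950829 0.23861611 0.006     ]] [0.48894052 0.23714199 0.006     ]
```

View pics/w5c.png

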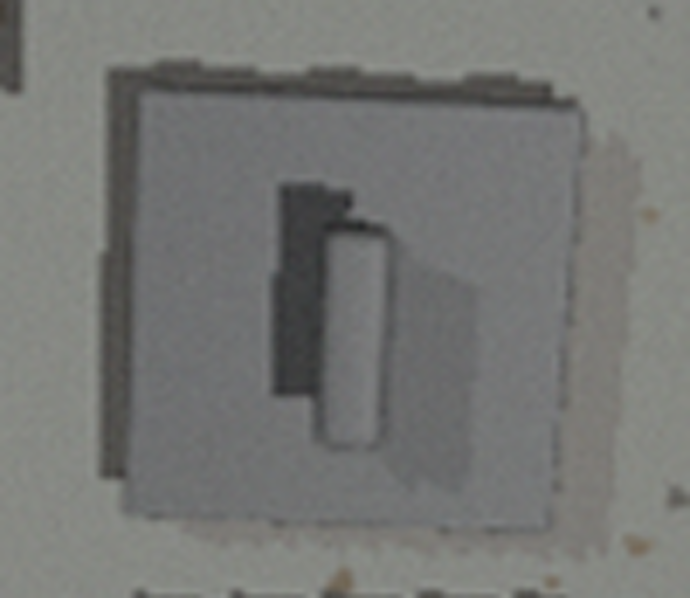

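```bash
python3 -c "
from h import *
go([.455,.0855,-.013],1.574)"
```

```text
turn [0.02 0.47 0.  ] shift [ 1.39 15.71  0.47]
```

Call:
send_rows(series="0 0.2 0 0.7 1 0.2 0;0 0.5 0 1.4 4 0.5 0;0 0.5 0 1.4 7 0.5 0;0 0.5 0 1.4 10 0.5 0;0 0.5 0 1.4 12.5 0.5 0;0 0.5 0 1.4 14 0.5 0;0 0.5 0 1.4 15 0.5 0;0 0.5 0 1.4 15.4 0.5 0;0 0.5 0 1.4 15.7 0.5 0;0 0.5 0 1.4 15.7 0.5 0")

```text
time_s: 14.62
ee_pos: [0.455, 0.0856, -0.0135]
eef_rot: [-1.571, -0.0, 1.572]
force: [0.6, -0.6, 0.1]
grip_width: 0.0469
```

```bash
python3 -c "
from h import *
o=get_obs();print(o['ee_pos'],o['eef_rot'],o['grip_width'],o['force'])"
```

```text
[ 0.45503005  0.08557033 -0.01354248] [-1.57130523e+00 -3.69160935e-05  1.57154586e+00] 0.04690301617807747 [ 0.59438305 -0.56570675  0.08558326]
```

Call:
send_rows(series="0 0 0 0 0 0 -1;0 0 0 0 0 0 -1;0 0 0 0 0 0 -1;0 0 0 0 0 0 -1;0 0 0 0 0 0 -1;0 0 0 0 0 0 -1;0 0 0 0 0 0 -1;0 0 0 0 0 0 -1;0 0 0 0 0 0 -1;0 0 0 0 0 0 -1", newtons=25)

```text
time_s: 15.45
ee_pos: [0.4546, 0.0856, -0.0136]
eef_rot: [-1.571, -0.0, 1.572]
force: [-1.3, -0.5, 4.5]
grip_width: 0.0097
```

Call:
send_rows(series="0 0 0 0 -0.5 0 -1;0 0 0 0 -1.5 0 -1;0 0 0 0 -4 0 -1;0 0 0 0 -7 0 -1;0 0 0 0 -10 0 -1;0 0 0 0 -12 -0.5 -1;0 -0.1 0 0 -12.5 -2 -1;0 -0.2 0 0 -12.5 -4 -1;0 -0.3 0 0 -12.5 -6 -1;0 -0.4 0 0 -12.5 -8 -1")

```text
time_s: 16.28
ee_pos: [0.5354, 0.0856, 0.1124]
eef_rot: [-1.572, -0.0, 1.607]
force: [-0.6, -0.2, -0.0]
grip_width: 0.0097
```

Call:
send_rows(series="0 -0.1 0 0 0 -2 -1;0 -0.1 0 -0.2 0 -4.5 -1;0 -0.1 0 -0.3 0 -7 -1;0 -0.1 0 -0.4 0 -8.5 -1;0 -0.1 0 -0.4 0 -9.5 -1;0 -0.1 0 -0.4 0 -9.5 -1;0 -0.1 0 -0.4 0 -9.5 -1;0 -0.1 0 -0.4 0 -9.5 -1;0 -0.1 0 -0.4 0 -9.5 -1;0 -0.1 0 -0.4 0 -9.5 -1")

```text
time_s: 17.12
ee_pos: [0.6292, 0.0851, 0.1117]
eef_rot: [-1.571, -0.0, 1.615]
force: [-0.1, 0.1, -0.4]
grip_width: 0.0098
```

```bash
python3 -c "
from h import *
o=shot('w6');print(o['ee_pos'],o['eef_rot'],o['grip_width'],o['joint_vel'].round(2))"
```

```text
[0.62919514 0.08505936 0.1117165 ] [-1.57112847e+00 -1.28162586e-05  1.61535181e+00] 0.009756156426407946 [ 0.    0.   -0.01  0.    0.    0.  ]
```

View pics/w6.png

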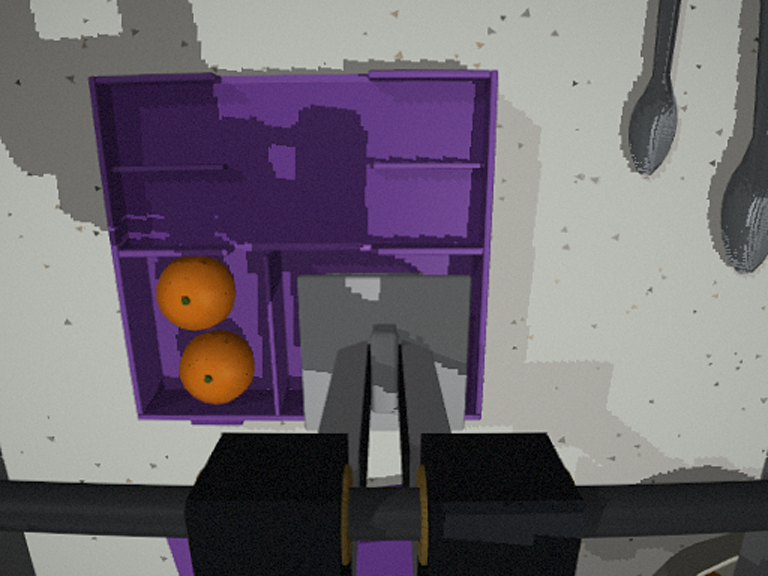

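```bash
python3 -c "
from h import *
o=np.load('pics/w6.npy',allow_pickle=True).item()
p=world('wrist',[(298,276),(471,276),(465,430),(303,429)],o['ee_pos'][2]+.0246,o,1.5);print(p.round(4),p.mean(0)-o['ee_pos'])
o5=np.load('pics/w5.npy',allow_pickle=True).item()
print(world('wrist',[(345,487),(429,487)],.056,o5,1.5))
go([.660,.0806,.055],1.616)"
```

```text
[[0.5983 0.0507 0.1363]
 [0.5955 0.1147 0.1363]
 [0.6602 0.1183 0.1363]
 [0.6626 0.0524 0.1363]] [-4.60370652e-06 -1.01818546e-03  2.46000000e-02]
[[0.60589174 0.05074486 0.056     ]
 [0.60342187 0.10802404 0.056     ]]
turn [ 0.   -0.01  0.  ] shift [-0.58  5.67 -3.05]
```

Call:
send_rows(series="0 0 0 -0.3 0 -1.5 -1;0 0 0 -0.6 0 -2.7 -1;0 0 0 -0.6 0 -3.1 -1;0 0 0 -0.6 1 -3.1 -1;0 0 0 -0.6 2.5 -3.1 -1;0 0 0 -0.6 4 -3.1 -1;0 0 0 -0.6 5 -3.1 -1;0 0 0 -0.6 5.7 -3.1 -1;0 0 0 -0.6 5.7 -3.1 -1;0 0 0 -0.6 5.7 -3.1 -1")

```text
time_s: 18.0
ee_pos: [0.6607, 0.0805, 0.0544]
eef_rot: [-1.571, -0.0, 1.615]
force: [0.4, 0.8, 0.1]
grip_width: 0.0094
```

Call:
send_rows(series="0 0 0 0 0.3 0 -1;0 0 0 0 0.6 0 -1;0 0 0 0 0.9 0 -1;0 0 0 0 1.2 0 -1;0 0 0 0 1.4 0 -1;0 0 0 0 1.6 0 -1;0 0 0 0 1.8 0 -1;0 0 0 0 1.8 0 -1;0 0 0 0 1.8 0 -1;0 0 0 0 1.8 0 -1")

```text
time_s: 18.83
ee_pos: [0.6609, 0.0804, 0.0363]
eef_rot: [-1.571, 0.0, 1.615]
force: [0.1, 0.3, 0.1]
grip_width: 0.0095
```

```bash
python3 -c "
from h import *
o=get_obs();print(o['ee_pos'],o['eef_rot'],o['grip_width'],o['force'])"
```

```text
[0.66088036 0.08041659 0.03634463] [-1.57094465e+00  9.99630947e-06  1.61527562e+00] 0.009492795995885928 [0.09702406 0.27556572 0.11932691]
```

Call:
send_rows(series="0 0 0 0 0.1 0 -1;0 0 0 0 0.1 0 -1;0 0 0 0 0.1 0 -0.3;0 0 0 0 0.1 0 -0.3;0 0 0 0 0.1 0 -0.3;0 0 0 0 0.1 0 -0.3;0 0 0 0 0.1 0 -0.3;0 0 0 0 0.1 0 -0.3;0 0 0 0 0.1 0 -0.3;0 0 0 0 0.1 0 -0.3")

```text
time_s: 19.67
ee_pos: [0.6608, 0.0804, 0.0352]
eef_rot: [-1.571, 0.0, 1.615]
force: [-0.0, -0.7, 0.6]
grip_width: 0.0329
```

Call:
send_rows(series="0 0 0 0 -1 0 -0.3;0 0 0 0 -3 0 -0.3;0 0 0 0 -6 0 -0.3;0 0 0 0 -9 0 -0.3;0 0 0 0 -11 0 -0.3;0 0 0 0 -12 2 -0.3;0 0 0 2 -12 6 -0.3;0 0 0 4 -12 9.5 -0.3;0 0 0 5 -12 11 -0.3;0 0 0 5 -12 11 -0.3")

```text
time_s: 20.5
ee_pos: [0.5463, 0.1272, 0.1568]
eef_rot: [-1.572, -0.0, 1.617]
force: [0.6, 0.1, 0.9]
grip_width: 0.0328
```

```bash
python3 -c "
from h import *
o=shot('w7');print(o['ee_pos'],o['eef_rot'],o['grip_width'],o['joint_vel'].round(2))"
```

```text
[0.54625173 0.12723484 0.15684995] [-1.57182299e+00 -4.36235992e-04  1.61739675e+00] 0.03281373811497731 [-0.04  0.06 -0.09 -0.01  0.01 -0.04]
```

View pics/w7.png

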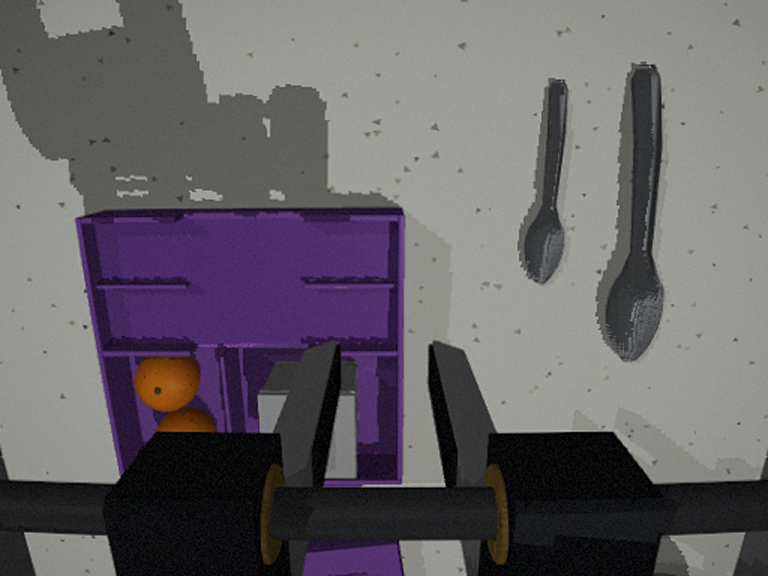

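The lid lies flat on the pot. The spoon runs from (558,79) to (541,283), which agrees with the earlier fixes of about (.489,.2385).

```bash
python3 -c "
from h import *
o=np.load('pics/w7.npy',allow_pickle=True).item()
s=world('wrist',[(558,79),(541,283)],.004,o,1.5);print(s,s.mean(0)); print(world('wrist',[(552,180),(560,130)],.009,o,1.5))
go([.489,.238,.06],1.60)"
```

```text
[[0.41979301 0.23634748 0.004     ]
 [0.5604033  0.24223014 0.004     ]] [0.49009815 0.23928881 0.004     ]
[[0.48582856 0.23889684 0.009     ]
 [0.45259101 0.24015158 0.009     ]]
turn [0.02 0.19 0.  ] shift [11.42  9.67  5.39]
```

Call:
send_rows(series="0 0.1 0 2 0 1 -0.3;0 0.1 0 5 0 2.5 -0.3;0 0.1 0 8 1 4 -0.3;0 0.1 0 10.5 3 5 -0.3;0 0.1 0 11.5 5 5.3 -0.3;0 0.1 0 11.5 7.5 5.3 -0.3;0 0.1 0 11.5 9.7 5.3 -0.3;0 0.1 0 11.5 11.7 5.3 -0.3;0 0.1 0 11.5 13.7 5.3 -0.3;0 0.1 0 11.5 13.7 5.3 -0.3")

```text
time_s: 21.38
ee_pos: [0.4898, 0.237, 0.015]
eef_rot: [-1.566, 0.002, 1.606]
force: [-0.8, -0.2, 0.5]
grip_width: 0.0331
```

```bash
python3 -c "
from h import *
o=shot('w8');print(o['ee_pos'],o['eef_rot'],o['grip_width'],o['joint_vel'].round(2));go([.490,.239,-.022],1.606)"
```

```text
[0.48980704 0.23696775 0.01498433] [-1.56608999  0.00184387  1.60597917] 0.033090670253243804 [-0.   -0.06 -0.04  0.    0.08  0.  ]
turn [-0.03 -0.   -0.01] shift [0.17 3.91 0.04]
```

View pics/w8.png

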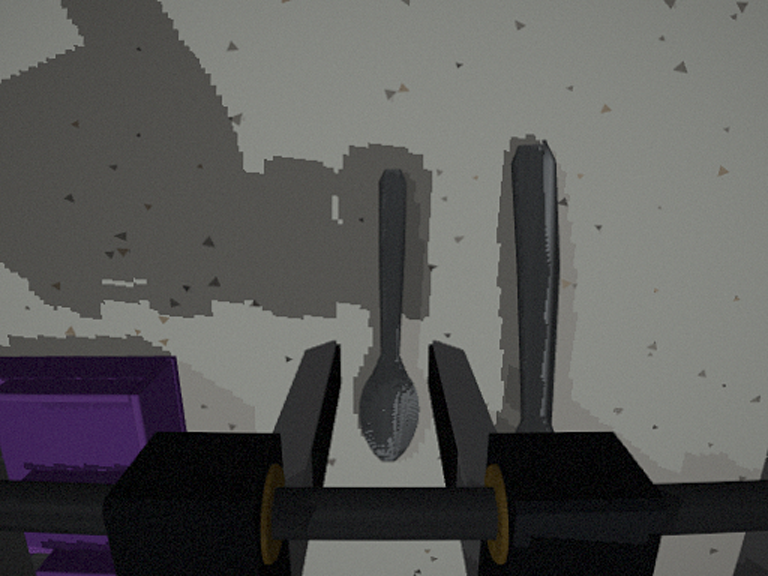

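The spoon is centred between the fingers, from (392,171) to (389,461). I'll go down in small steps.

Call:
send_rows(series="0 0 0 0.1 1 0 -0.3;0 0 0 0.1 2 0 -0.3;0 0 0 0.1 3 0 -0.3;0 0 0 0.1 3.5 0 -0.3;0 0 0 0.1 3.8 0 -0.3;0 0 0 0.1 3.8 0 -0.3;0 0 0 0.1 3.8 0 -0.3;0 0 0 0.1 3.8 0 -0.3;0 0 0 0.1 3.8 0 -0.3;0 0 0 0.1 3.8 0 -0.3")

```text
time_s: 22.27
ee_pos: [0.4908, 0.2391, -0.0194]
eef_rot: [-1.571, -0.0, 1.607]
force: [0.1, -0.4, -0.5]
grip_width: 0.0331
```

Call:
send_rows(series="0 0 0 0 0.05 0 -0.3;0 0 0 0 0.1 0 -0.3;0 0 0 0 0.15 0 -0.3;0 0 0 0 0.15 0 -0.3;0 0 0 0 0.2 0 -0.3;0 0 0 0 0.2 0 -0.3;0 0 0 0 0.2 0 -0.3;0 0 0 0 0.2 0 -0.3;0 0 0 0 0.2 0 -0.3;0 0 0 0 0.2 0 -0.3")

```text
time_s: 23.1
ee_pos: [0.4906, 0.239, -0.0217]
eef_rot: [-1.571, -0.0, 1.607]
force: [0.2, -0.4, 0.3]
grip_width: 0.0332
```

Call:
send_rows(series="0 0 0 0 0.05 0 -0.3;0 0 0 0 0.1 0 -0.3;0 0 0 0 0.15 0 -0.3;0 0 0 0 0.2 0 -0.3;0 0 0 0 0.25 0 -0.3;0 0 0 0 0.25 0 -0.3;0 0 0 0 0.25 0 -0.3;0 0 0 0 0.25 0 -0.3;0 0 0 0 0.25 0 -0.3;0 0 0 0 0.25 0 -0.3")

```text
time_s: 23.93
ee_pos: [0.4906, 0.239, -0.0242]
eef_rot: [-1.571, -0.0, 1.607]
force: [-0.0, 0.9, -0.2]
grip_width: 0.0328
```

Call:
send_rows(series="0 0 0 0 0 0 -1;0 0 0 0 0 0 -1;0 0 0 0 0 0 -1;0 0 0 0 0 0 -1;0 0 0 0 0 0 -1;0 0 0 0 0 0 -1;0 0 0 0 0 0 -1;0 0 0 0 0 0 -1;0 0 0 0 0 0 -1;0 0 0 0 0 0 -1", newtons=20)

```text
time_s: 24.77
ee_pos: [0.4906, 0.239, -0.0243]
eef_rot: [-1.571, 0.0, 1.607]
force: [0.7, -1.6, 0.4]
grip_width: 0.0085
```

Call:
send_rows(series="0 0 0 0 -0.3 0 -1;0 0 0 0 -1 0 -1;0 0 0 0 -2.5 0 -1;0 0 0 0 -4.5 0 -1;0 0 0 0 -7 0 -1;0 0 0 0 -9 0 -1;0 0 0 0 -10.5 0 -1;0 0 0 0 -11 0 -1;0 0 0 0 -11 0 -1;0 0 0 0 -11 0 -1")

```text
time_s: 25.6
ee_pos: [0.4904, 0.2389, 0.0853]
eef_rot: [-1.57, 0.0, 1.606]
force: [0.3, -0.5, -1.1]
grip_width: 0.0086
```

```bash
python3 -c "
from h import *
print(get_obs()['grip_width']);go([.5406,.0317,.09],.046)"
```

```text
0.008631939288669024
turn [-0.000e+00  1.788e+01 -1.000e-02] shift [-20.88  -0.47  -4.28]
```

Call:
send_rows(series="0 1 0 -1 0 -0.2 -1;0 2.2 0 -2.5 0 -0.5 -1;0 3.4 0 -4 0 -0.8 -1;0 4.6 0 -5.5 0 -1.1 -1;0 5.8 0 -7 0 -1.4 -1;0 7 0 -8.5 0 -1.7 -1;0 8.2 0 -10 0 -2 -1;0 9.4 0 -11.5 0 -2.3 -1;0 10.6 0 -13 0 -2.6 -1;0 11.8 0 -14.5 0 -2.9 -1")

```text
time_s: 26.43
ee_pos: [0.5242, 0.0943, 0.0843]
eef_rot: [-1.57, 0.002, 0.572]
force: [0.3, -0.1, -0.1]
grip_width: 0.0086
```

```bash
python3 -c "
from h import *
go([.5406,.0317,.085],.046)"
```

```text
turn [-0.01  6.02 -0.03] shift [-2.01 -0.07 -6.15]
```

Call:
send_rows(series="0 1.2 0 -0.4 0 -1.2 -1;0 2.4 0 -0.8 0 -2.4 -1;0 3.6 0 -1.2 0 -3.7 -1;0 4.8 0 -1.6 0 -5 -1;0 6 0 -2 0 -6.1 -1;0 6 0 -2 0 -6.1 -1;0 6 0 -2 0 -6.1 -1;0 6 0 -2 0 -6.1 -1;0 6 0 -2 0 -6.1 -1;0 6 0 -2 0 -6.1 -1")

```text
time_s: 27.27
ee_pos: [0.5411, 0.0337, 0.0856]
eef_rot: [-1.571, 0.0, 0.056]
force: [0.5, -1.1, 0.6]
grip_width: 0.0086
```

```bash
python3 -c "
from h import *
o=shot('w9');print(o['ee_pos'],o['eef_rot'],o['grip_width'],o['joint_vel'].round(2));go([.5406,.0317,.001],.046)"
```

```text
[0.54107619 0.03369738 0.08558868] [-1.57072199e+00  2.85267372e-04  5.55072553e-02] 0.008618048421558139 [-0.   -0.   -0.   -0.    0.    0.01]
turn [-0.   0.1 -0. ] shift [-0.06  8.47 -0.19]
```

View pics/w9.png

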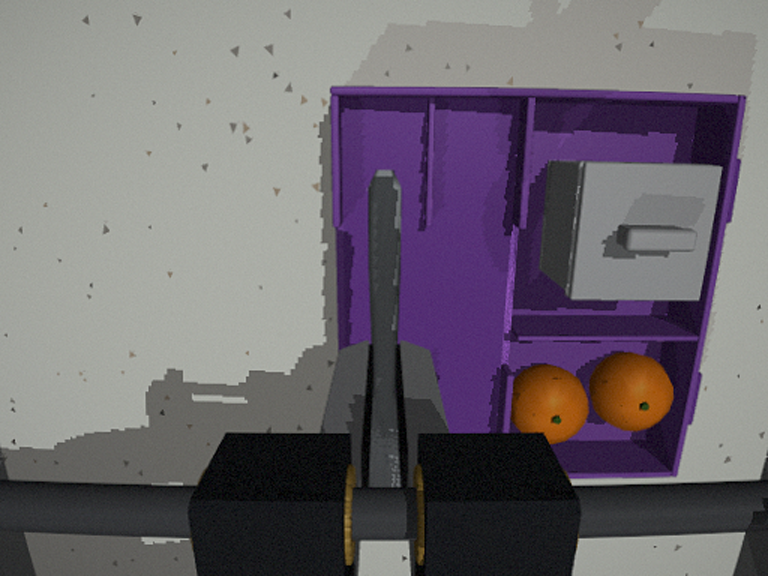

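The spoon is level and lined up with the near lane, and the lid sits flush on the pot. Lowering now.

Call:
send_rows(series="0 0.1 0 -0.1 0.5 -0.2 -1;0 0.1 0 -0.1 2 -0.2 -1;0 0.1 0 -0.1 4 -0.2 -1;0 0.1 0 -0.1 5.5 -0.2 -1;0 0.1 0 -0.1 6.8 -0.2 -1;0 0.1 0 -0.1 7.6 -0.2 -1;0 0.1 0 -0.1 8.1 -0.2 -1;0 0.1 0 -0.1 8.4 -0.2 -1;0 0.1 0 -0.1 8.5 -0.2 -1;0 0.1 0 -0.1 8.5 -0.2 -1")

```text
time_s: 28.15
ee_pos: [0.5406, 0.031, 0.0011]
eef_rot: [-1.571, -0.001, 0.044]
force: [-0.2, 0.4, -1.3]
grip_width: 0.0085
```

```bash
python3 -c "
from h import *
o=get_obs();print(o['ee_pos'],o['eef_rot'],o['grip_width'],o['force'])"
```

```text
[0.54060555 0.03102924 0.00106422] [-1.57082043e+00 -5.20877397e-04  4.44783523e-02] 0.00847300720879823 [-0.22228959  0.39652082 -1.27968058]
```

Call:
send_rows(series="0 0 0 0 0.1 0 -1;0 0 0 0 0.1 0 -1;0 0 0 0 0.1 0 -0.5;0 0 0 0 0.1 0 -0.5;0 0 0 0 0.1 0 -0.5;0 0 0 0 0.1 0 -0.5;0 0 0 0 0.1 0 -0.5;0 0 0 0 0.1 0 -0.5;0 0 0 0 0.1 0 -0.5;0 0 0 0 -0.5 0 -0.5")

```text
time_s: 28.98
ee_pos: [0.5397, 0.031, 0.005]
eef_rot: [-1.571, 0.002, 0.044]
force: [0.2, 0.0, -0.1]
grip_width: 0.0234
```

Call:
send_rows(series="0 0 0 0 -1 0 -0.5;0 0 0 0 -4 0 -0.5;0 0 0 0 -8 0 -0.5;0 0 0 0 -11 0 -0.5;0 1.2 0 0 -12 -1 -0.5;0 2.4 0 -0.5 -12 -3 -0.3;0 3.6 0 -1 -12 -6 -0.3;0 4.8 0 -1.5 -12 -9 -0.3;0 6 0 -2 -12 -12 -0.3;0 7.2 0 -2.5 -12 -15 -0.3")

```text
time_s: 29.82
ee_pos: [0.5218, -0.1213, 0.127]
eef_rot: [-1.57, -0.001, -0.589]
force: [0.5, 0.3, -0.3]
grip_width: 0.033
```

```bash
python3 -c "
from h import *
print(get_obs()['grip_width']);go([.502,-.314,.10],-1.538)"
```

```text
0.0329730607887573
turn [-1.000e-02  1.088e+01  1.000e-02] shift [  9.05   2.7  -17.13]
```

Call:
send_rows(series="0 1.3 0 1 0.2 -1.8 -0.3;0 2.6 0 2 0.5 -3.6 -0.3;0 3.9 0 3 0.8 -5.6 -0.3;0 5.2 0 4 1.2 -7.8 -0.3;0 6.5 0 5.1 1.5 -10 -0.3;0 7.8 0 6.2 1.8 -12.2 -0.3;0 9.1 0 7.3 2.2 -14.2 -0.3;0 10.4 0 8.4 2.5 -16 -0.3;0 10.9 0 9.1 2.7 -17.1 -0.3;0 10.9 0 9.1 2.7 -17.1 -0.3")

```text
time_s: 30.65
ee_pos: [0.5032, -0.3149, 0.0992]
eef_rot: [-1.571, -0.0, -1.54]
force: [-0.9, 0.8, -0.9]
grip_width: 0.0332
```

```bash
python3 -c "
from h import *
o=shot('w10');print(o['ee_pos'],o['eef_rot'],o['grip_width'],o['joint_vel'].round(2))"
```

```text
[ 0.50322941 -0.31487207  0.09916831] [-1.57064710e+00 -4.22106352e-04 -1.53963628e+00] 0.03324980020400811 [ 0.05 -0.03  0.03  0.01 -0.   -0.06]
```

View pics/w10.png

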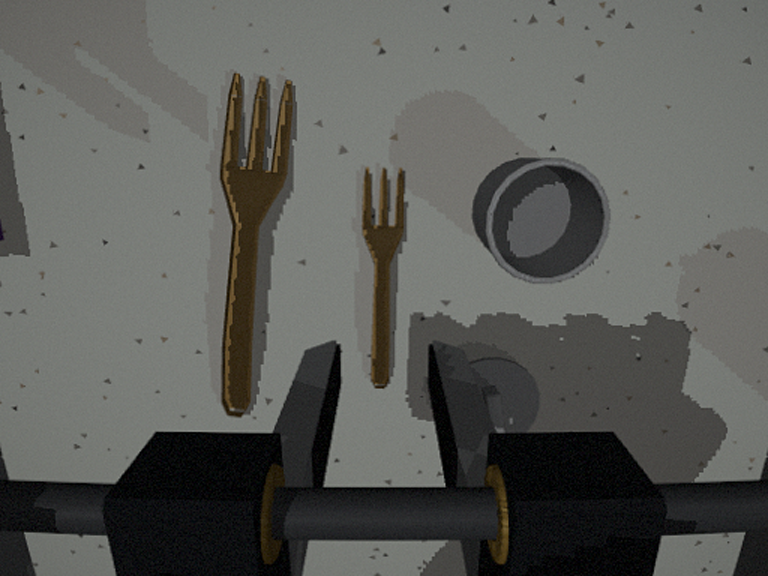

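The short fork runs from the tine tips at (385,168) to the handle end at (380,387), with its neck centre at about (382,300).

```bash
python3 -c "
from h import *
o=np.load('pics/w10.npy',allow_pickle=True).item()
s=world('wrist',[(385,168),(380,387)],.004,o,1.5);m=s.mean(0);d=s[0]-s[1];print(s,m,np.linalg.norm(d))
a=np.arctan2(d[1],d[0]);print(a);go([m[0],m[1],-.0225],a-np.pi/2)"
```

```text
[[ 0.56946293 -0.31453644  0.004     ]
 [ 0.43037918 -0.31564001  0.004     ]] [ 0.49992106 -0.31508823  0.004     ] 0.1390881253692433
0.00793443985290809
turn [-0.    0.31  0.  ] shift [ 0.15 12.18 -0.36]
```

Call:
send_rows(series="0 0.2 0 0.1 1 -0.2 -0.3;0 0.3 0 0.1 3.5 -0.4 -0.3;0 0.3 0 0.1 6.5 -0.4 -0.3;0 0.3 0 0.1 9 -0.4 -0.3;0 0.3 0 0.1 10.5 -0.4 -0.3;0 0.3 0 0.1 11.4 -0.4 -0.3;0 0.3 0 0.1 11.8 -0.4 -0.3;0 0.3 0 0.1 12.1 -0.4 -0.3;0 0.3 0 0.1 12.2 -0.4 -0.3;0 0.3 0 0.1 12.2 -0.4 -0.3")

```text
time_s: 31.53
ee_pos: [0.5002, -0.3141, -0.0225]
eef_rot: [-1.57, -0.001, -1.561]
force: [-0.0, -0.5, -0.8]
grip_width: 0.0331
```

```bash
python3 -c "
from h import *
o=get_obs();print(o['ee_pos'],o['eef_rot'],o['grip_width'],o['force'])"
```

```text
[ 0.50017379 -0.31405608 -0.0224818 ] [-1.56978997e+00 -7.24539676e-04 -1.56103539e+00] 0.03308873779471659 [-0.02727206 -0.51828625 -0.82010308]
```

Call:
send_rows(series="0 0 0 0.05 0.1 0 -0.3;0 0 0 0.1 0.2 0 -0.3;0 0 0 0.1 0.2 0 -1;0 0 0 0.1 0.2 0 -1;0 0 0 0.1 0.2 0 -1;0 0 0 0.1 0.2 0 -1;0 0 0 0.1 0.2 0 -1;0 0 0 0.1 0.2 0 -1;0 0 0 0.1 0.2 0 -1;0 0 0 0.1 0.2 0 -1", newtons=20)

```text
time_s: 32.37
ee_pos: [0.4998, -0.3149, -0.0252]
eef_rot: [-1.571, -0.0, -1.561]
force: [0.1, -0.6, 0.6]
grip_width: 0.0088
```

Call:
send_rows(series="0 0 0 0 0 0 -1;0 0 0 0 0 0 -1;0 0 0 0 -0.3 0 -1;0 0 0 0 -1.2 0 -1;0 0 0 0 -3 0 -1;0 0 0 0 -5.5 0 -1;0 0 0 0 -8 0 -1;0 0 0 0 -10 0 -1;0 0 0 0 -11 0 -1;0 0 0 0 -11 0 -1")

```text
time_s: 33.2
ee_pos: [0.5007, -0.3155, 0.0874]
eef_rot: [-1.567, -0.002, -1.561]
force: [0.3, -0.0, -1.0]
grip_width: 0.0085
```

```bash
python3 -c "
from h import *
print(get_obs()['grip_width']);go([.5865,.0339,.09],.046)"
```

```text
0.008479442818726344
turn [-1.000e-02 -1.842e+01  5.000e-02] shift [-34.86  -0.31   8.92]
```

Call:
send_rows(series="0 -1 0 -1.2 0 0.3 -1;0 -2.2 0 -3.3 0 0.8 -1;0 -3.4 0 -5.8 0 1.4 -1;0 -4.6 0 -8.3 0 2 -1;0 -5.8 0 -10.8 0 2.7 -1;0 -7 0 -13.3 0 3.4 -1;0 -8.2 0 -15.8 0 4 -1;0 -9.4 0 -18.3 0 4.7 -1;0 -10.6 0 -20.8 0 5.3 -1;0 -11.8 0 -23.3 0 6 -1")

```text
time_s: 34.03
ee_pos: [0.557, -0.08, 0.0834]
eef_rot: [-1.571, 0.002, -0.526]
force: [0.1, -1.1, -1.2]
grip_width: 0.0085
```

```bash
python3 -c "
from h import *
print(get_obs()['grip_width']);go([.5865,.0339,.085],.046)"
```

```text
0.008478204505965429
turn [ 0.   -6.56 -0.02] shift [-3.17 -0.16 11.33]
```

Call:
send_rows(series="0 -1.2 0 -0.6 0 2.1 -1;0 -2.4 0 -1.2 -0.1 4.2 -1;0 -3.6 0 -1.8 -0.2 6.3 -1;0 -4.8 0 -2.4 -0.2 8.4 -1;0 -6 0 -2.9 -0.2 10.3 -1;0 -6.6 0 -3.2 -0.2 11.3 -1;0 -6.6 0 -3.2 -0.2 11.3 -1;0 -6.6 0 -3.2 -0.2 11.3 -1;0 -6.6 0 -3.2 -0.2 11.3 -1;0 -6.6 0 -3.2 -0.2 11.3 -1")

```text
time_s: 34.87
ee_pos: [0.587, 0.0314, 0.0864]
eef_rot: [-1.571, 0.001, 0.042]
force: [0.3, 0.2, -0.5]
grip_width: 0.0087
```

```bash
python3 -c "
from h import *
o=shot('w11');print(o['ee_pos'],o['eef_rot'],o['grip_width'],o['joint_vel'].round(2));go([.5865,.0339,-.0005],.046)"
```

```text
[0.58696544 0.03140811 0.08639897] [-1.57084710e+00  5.56661585e-04  4.20164474e-02] 0.008687785966403393 [ 0. -0. -0.  0.  0. -0.]
turn [ 0.   -0.04 -0.  ] shift [-0.04  8.7   0.25]
```

View pics/w11.png

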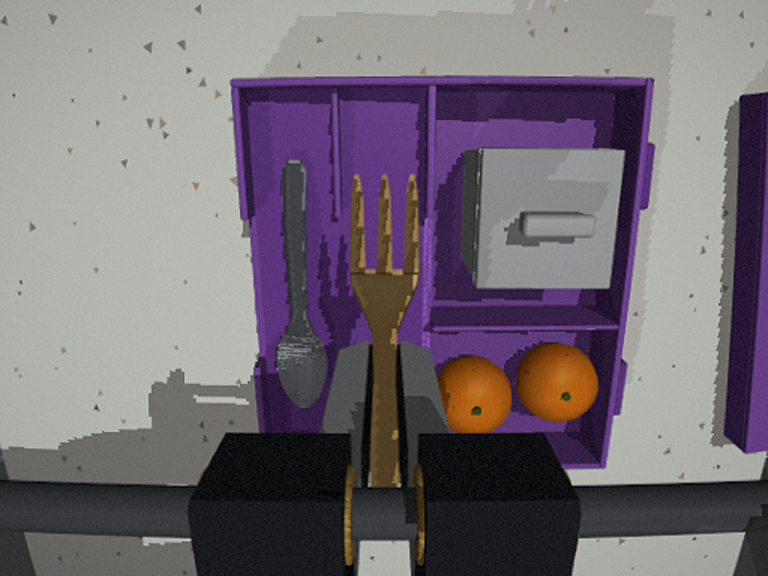

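The spoon lies in the near lane from (293,160) to (303,405). The fork is held level, lined up with the far lane. Lowering it.

Call:
send_rows(series="0 0 0 0 0.5 0.2 -1;0 0 0 0 2 0.2 -1;0 0 0 0 4 0.2 -1;0 0 0 0 5.5 0.2 -1;0 0 0 0 6.8 0.2 -1;0 0 0 0 7.6 0.2 -1;0 0 0 0 8.2 0.2 -1;0 0 0 0 8.5 0.2 -1;0 0 0 0 8.7 0.2 -1;0 0 0 0 8.7 0.2 -1")

```text
time_s: 35.75
ee_pos: [0.5873, 0.0343, -0.0001]
eef_rot: [-1.571, -0.0, 0.044]
force: [-0.4, 0.1, -0.0]
grip_width: 0.0086
```

Call:
send_rows(series="0 0 0 0 0 0 -1;0 0 0 0 0 0 -0.55;0 0 0 0 0 0 -0.55;0 0 0 0 0 0 -0.55;0 0 0 0 0 0 -0.55;0 0 0 0 0 0 -0.55;0 0 0 0 0 0 -0.55;0 0 0 0 0 0 -0.55;0 0 0 0 -0.5 0 -0.55;0 0 0 0 -1.5 0 -0.55")

```text
time_s: 36.58
ee_pos: [0.5865, 0.0343, 0.0143]
eef_rot: [-1.571, 0.002, 0.044]
force: [-0.7, -0.1, -0.6]
grip_width: 0.0211
```

Call:
send_rows(series="0 0 0 0 -2 0 -0.55;0 0 0 0 -5 0 -0.55;0 0 0 0 -8 0 -0.55;0 0 0 0 -11 0 -0.55;0 0 0 -1 -12 0 -0.55;0 0 0 -4 -12 0 -0.55;0 0 0 -8 -12 0 -0.55;0 0 0 -12 -12 0 -0.55;0 0 0 -14 -12 0 -0.55;0 0 0 -14 -12 0 -0.55")

```text
time_s: 37.42
ee_pos: [0.4446, 0.028, 0.136]
eef_rot: [-1.571, -0.001, 0.045]
force: [-0.1, -0.6, 0.6]
grip_width: 0.0212
```

```bash
python3 -c "
from h import *
o=get_obs();print(o['ee_pos'],o['grip_width'],o['force'])
t=camera('top')[:,:,::-1];s=camera('side')[:,:,::-1]
cv2.imwrite('pics/f.png',np.hstack([cv2.resize(t[100:235,175:310],(400,400),interpolation=cv2.INTER_CUBIC),cv2.resize(s[135:235,215:335],(400,400),interpolation=cv2.INTER_CUBIC)]))"
```

```text
[0.4445727  0.02803917 0.13596026] 0.021162066394216292 [-0.07151565 -0.58487426  0.64095768]
```

View pics/f.png

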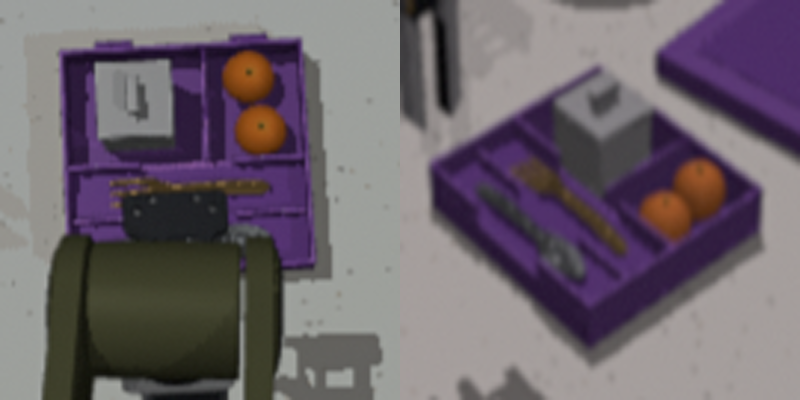

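The side crop shows the pot standing in its compartment at (605,130) with the lid flush on it. The spoon at (530,235) and the fork at (570,210) lie flat in separate lanes, and the gripper is clear.

```bash
python3 -c "
from h import *
print(get_obs()['joint_vel'].round(3));print(hand_in())"
```

```text
[-0.001  0.043 -0.031  0.    -0.003 -0.001]
the job is handed in; nothing more can be done
None
```

The lunchbox is packed and handed in at about 37.5 s on the robot's clock. The square pot, which matches the lid by the box, stands in the free compartment with that lid on it. The short spoon is in the near lane and the short fork in the far lane. I left the round pot, the round lid, the serving spoon and the salad fork alone, though I took no last picture of them.

- **Final check:** the last side view shows the pot upright with the lid flush and parallel, and both pieces of cutlery flat and right way up in their own lanes. The gripper was clear of everything. In the last top view the arm hid most of the spoon, so its lane rests on the side view and an earlier wrist picture.
- **Lid seating:** I released the lid with the tool at z 0.0352 m, against the 0.0354 m I worked out for fully seated.
- **What disagreed:** the real fingertips end about 28 mm short of the reported TCP. Because of this, my first two grips closed above the pot without moving it noticeably. I confirmed the offset in the side and wrist pictures and allowed for it from then on.

I viewed 13 pictures, and the force readings returned after each move stayed at about 5 N or below.

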